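Dock a data logger under its leaf spring

TASK

Without lifting it, push the flat data logger fully home in its docking cradle. It stands too high on a sprung ejector plate to go under the cradle's bridge: press it down hard with the fingertips behind its ridge until it lies flat on the bed, and keep it pressed down while you slide it forward under the bridge and the leaf spring until its nose meets the end stop, then let go and move clear. Leave the jar, bottle and timer beside the cradle where they stand.

Things in the scene. Friction and masses are not known exactly. Their poses are not given: they have to be found in the camera images.
- dock: Aluminium docking cradle, 204 x 100 mm, fixed to the bench. Origin on the bench top; +x = docking direction (away from the robot, turned up to 30 degrees), z up. Flat bed at z = 10 mm, x = -112 to 92 mm; side rails (top z = 27 mm) leave a channel 63 mm wide centred on y = 0, which guides the logger; it slides easily (friction about 0.25)
- logger: Loose flat grey plastic case 120 (x) x 60 x 14 mm, 0.1 to 0.21 kg. Origin: centre of its underside; +x to its nose, along the cradle's x. Starts level on the ejector plate, underside at cradle z = 16 mm, top at 30 mm (4 mm too high for the bridge); pressed flat on the bed: 10 and 24 mm. Home: origin at cradle x = 18 mm, 52 to 64 mm ahead of the start
- ejector (a joint): Black sprung plate in the cradle's bed (cradle x = -92 to -10 mm) under the logger: 0 = fully up, top 6 mm above the bed; grows as pressed down, 0.006 m = flush with the bed. Starts to give at about 6 N, flush at about 10 N (logger's weight included): press with 10 to 20 N, above the plate. When let go it lifts the docked logger's tail a few mm
- nose (a point): Centre of the logger's front (leading) end face, 60 mm ahead of its origin and 7 mm above its underside
- press_spot (a point): Middle of the dark rubber finger pad on the logger's top, 32 mm behind its origin; the pad reaches 18 mm forward to a black ridge, 44 mm wide (across) and 5 mm high, to push against. When home this spot is at cradle x = -14 mm, still 47 mm short of the bridge. Let go too early, the logger rises and jams under the bridge
- bridge_edge (a point): Middle of the near lower edge of the rigid dark steel bridge over the channel: cradle x = 33, z = 26 mm. Bridge: x = 33 to 47, z = 26 to 36 mm, the full width. Beyond it a steel leaf spring, 30 mm wide, slopes down forward to cradle x = 70 mm; it yields upward and presses on what passes under it with about 3 N
- stop_face (a point): Middle of the face of the cradle's end stop, which the logger's nose must meet: cradle x = 78, z = 17 mm (stop's top at 25 mm)
- jar: Bystander: small white jar with a screw cap, 62 mm across, 62 mm high, standing left of the cradle; origin at the centre of its foot
- bottle: Bystander: small brown dropper bottle with dark cap, 33 mm across, 70 mm high, right of the cradle; origin at the centre of its foot
- timer: Bystander: white kitchen timer, 58 x 62 mm, 19 mm high, lying right of the cradle's near end; origin at the centre of its underside
There are look-alikes about, which are no part of the job. What is meant by the logger is not orange or pink, and is the smaller of those in its own colour.

How it is judged:
By the outcome, as a careful person would: the job done as asked, in the order asked, and still so for the second after the job is handed in, with the robot touching nothing.
It also fails if it takes over 38 s, if anything falls off the work surface, if the arm or the gripper's body presses on something with over 40 N, if the wrist force passes 120 N, or if a joint passes its speed limit or range.

ROBOT

A 6-joint arm with a two-finger parallel gripper is mounted at the origin on a cart in front of the work surface, level with it; the furniture and walls round the work are solid. World frame = base frame: x ahead of the robot, y to its left, z up, the work surface at z = 0. Lengths are in m, angles in degrees, forces in N, time in s.
With the tool pointing down it reaches from about 0.325 to 0.85 m from the base axis. Payload 15.5 kg.
Tool frame: the origin (TCP) lies midway between the tips of the shut fingers; the grasp point (between the pads) lies 19 mm behind it; y points along the fingers, x is the direction in which the jaws open and shut, and the axes are right-handed (so a half turn about y gives the same grasp; the last joint's range is limited). The gripper opens to 91 mm and grips with 3 to 60 N. Pads are 32 mm wide; open, the fingers measure 118 mm over their backs; the gripper's body (76 mm by 178 mm) begins 60 mm behind the grasp point.
Start: joints at [-72.164, 28.281, 77.091, -0, 74.628, -5.472], TCP at [0.247, -0.574, 0.214] pointing down, gripper open.
Joint ranges: [-166.48, 166.48], [-47.26, 123.95], [12.59, 153.08], [-70.14, 250.14], [6.76, 159.57], [-176.63, 176.63]. Speed limits (degrees/s): [108.29, 108.29, 147.25, 172.46, 172.46, 172.46].

INTERFACE

Orientations are given as a 3x3 rotation matrix whose columns are the frame's x, y, z axes.
In Python, from bench import ctrl gives the robot as it stands. The module is installed in compiled form; this text tells all that it offers. Calls block until the motion is done:
- ctrl.goto(position, orientation): joint-space move of the TCP to a pose.
- ctrl.move_l(position, vel=0.15, ori=None, contact_N=None): straight line of the TCP; ori=None keeps the orientation; vel is the mean speed in m/s. With contact_N (N) it stops when the force on the tool has changed by that much, and returns True; else False.
- ctrl.movej(angles): joint-space move.
- ctrl.command_gripper(opening): opening from 0.0 (shut) to 1.0 (fully open); the grip force is fixed at half the most; returns when the fingers have stopped.
- ctrl.sleep(seconds).
- ctrl.ik(position, orientation): joint angles nearest the present ones, or None.
- ctrl.read_camera(name): name is "side" or "top" or "wrist"; returns the picture (480x640x3 uint8, blue, green, red); there is no depth.
- ctrl.camera_params(name): a dict with "fx", "fy", "cx", "cy" (pixels), "D" ([k1, k2, p1, p2, k3] as OpenCV has them; the pictures are not rectified), "pose" (4x4, takes a point from camera to world coordinates); the wrist camera has in their place "T_tool_cam" (4x4, takes a point from camera to tool coordinates, whose origin is the TCP and whose axes are the tool frame's). Camera axes: x right, y up, looking along -z (the intrinsics and any distortion apply to the point x, -y, -z); pixel columns grow to the right and rows downward; lengths in m; the calibration is good to about 2 mm. A picture is of the moment at which its call begins: read the wrist's pose just before it. camera_params takes no time and is no camera call.
A pose or a line that the arm cannot do raises ctrl.MotionError and nothing moves.
- ctrl.sign_off(): hands the job in, once; it reports no verdict.
Readings, each from a call of its own:
- ctrl.current_t(): time.
- ctrl.current_q(): joint angles.
- ctrl.current_dq(): joint speeds.
- ctrl.current_effort(): joint torques, N m.
- ctrl.current_tool_pos(): TCP position.
- ctrl.current_eef_rot(): TCP orientation.
- ctrl.current_contact_force(): force on the tool from outside, world axes, zero at the start.
- ctrl.current_wrist_torque(): the same for the moment, N m.
- ctrl.current_grip_width(): opening from 0.0 (shut) to 1.0 (fully open).
Only numpy, scipy, OpenCV 4.12 (cv2) and the standard library are available. Lean on these libraries where they do the work, as an engineer would, in place of code of your own. Each camera call takes 0.05 s, during which the arm holds its last target. There are 200 camera calls.

## Working session

There is one attempt and no reset: what is moved stays moved. The work goes in short steps, each a Python script; the robot and the scene stay as the last script left them, time stands still between calls to the robot, and variables do not carry over. Pictures are saved under pics/ and viewed, about 8 in all and at most 12, crops included, and the job is handed in when it is done.

```bash
mkdir -p pics; python3 - <<'E'
from bench import ctrl
import cv2,numpy as np
np.set_printoptions(precision=4,suppress=True)
for n in("top","side"):
    cv2.imwrite(f"pics/{n}1.png",ctrl.read_camera(n)); print(n,ctrl.camera_params(n))
print(ctrl.camera_params("wrist")); print(ctrl.current_eef_rot(),ctrl.current_t(),ctrl.current_grip_width())
E
```

```text
top {'fx': 499.0708659835681, 'fy': 499.0708659835681, 'cx': 324.81573578412406, 'cy': 250.9824546553734, 'D': array([-0.0258,  0.    ,  0.    ,  0.    ,  0.    ]), 'pose': array([[-0.0934,  0.9713, -0.219 ,  0.3949],
       [-0.9956, -0.0902,  0.0247,  0.0689],
       [ 0.0042,  0.2203,  0.9754,  1.0567],
       [ 0.    ,  0.    ,  0.    ,  1.    ]])}
side {'fx': 569.9892003482845, 'fy': 569.9892003482845, 'cx': 320.09454731133394, 'cy': 237.87362826524017, 'D': array([-0.1653,  0.    ,  0.    ,  0.    ,  0.    ]), 'pose': array([[ 1.    ,  0.0049, -0.0059,  0.5936],
       [-0.0076,  0.5615, -0.8275, -0.9846],
       [-0.0008,  0.8275,  0.5615,  0.7616],
       [ 0.    ,  0.    ,  0.    ,  1.    ]])}
{'fx': 416.59664301907304, 'fy': 416.59664301907304, 'cx': 322.7531687842556, 'cy': 241.34555991202475, 'D': array([-0.0211,  0.    ,  0.    ,  0.    ,  0.    ]), 'T_tool_cam': array([[ 1.    ,  0.0007, -0.0003,  0.0002],
       [-0.0005,  0.2643, -0.9645, -0.17  ],
       [-0.0006,  0.9645,  0.2643,  0.0743],
       [ 0.    ,  0.    ,  0.    ,  1.    ]])}
[[ 0.3957 -0.0003  0.9184]
 [-0.9184  0.0011  0.3957]
 [-0.0011 -1.      0.0001]] 0.1 0.9999446883174723
```

View pics/top1.png

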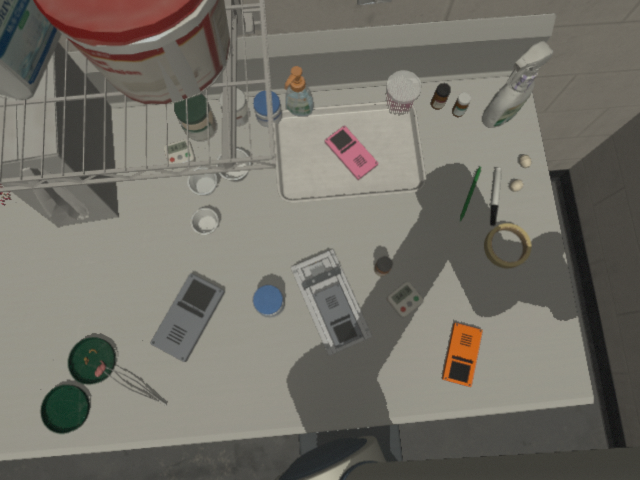

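View pics/side1.png

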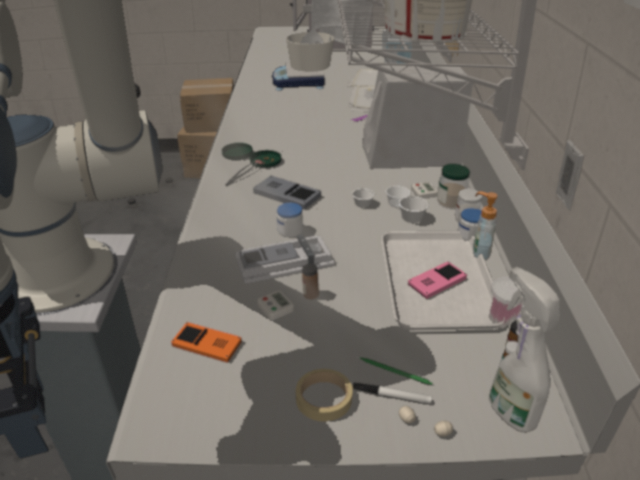

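Candidates: the grey case in the cradle (top 333,310), the larger grey case (188,316), orange (462,353) and pink (351,152). The one in the cradle fits, because it is grey, the smaller of the two greys, and on the ejector. I'll confirm it in an enlarged crop.

```bash
python3 - <<'E'
import cv2
im=cv2.imread("pics/top1.png")[235:365,255:435]
cv2.imwrite("pics/crop1.png",cv2.resize(im,None,fx=4.4,fy=4.4,interpolation=cv2.INTER_CUBIC))
E
```

```text
(no output)
```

View pics/crop1.png

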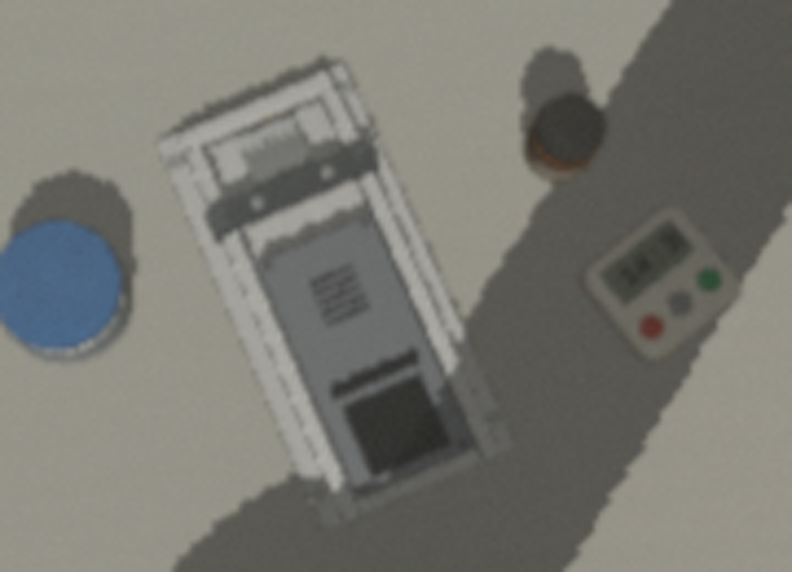

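The crop confirms it: a grey case with a dark pad (full image 345,331) and a ridge (340,320) sits in the cradle, and the bridge is ahead at about (322,280). Next I'll compute positions, shut the fingers and look from above.

```bash
cat > h.py <<'E'
from bench import ctrl
import cv2,numpy as np
np.set_printoptions(precision=4,suppress=True)
def campose(n):
    p=ctrl.camera_params(n)
    if n!="wrist": return p,p["pose"]
    T=np.eye(4);T[:3,:3]=ctrl.current_eef_rot();T[:3,3]=ctrl.current_tool_pos()
    return p,T@p["T_tool_cam"]
def ray(p,T,uv,z):
    K=np.array([[p["fx"],0,p["cx"]],[0,p["fy"],p["cy"]],[0,0,1]])
    u=cv2.undistortPoints(np.array([[uv]],float),K,np.array(p["D"]))[0,0]
    d=T[:3,:3]@np.array([u[0],-u[1],-1]);o=T[:3,3]
    return o+d*(z-o[2])/d[2]
def R(yaw):
    c,s=np.cos(yaw),np.sin(yaw)
    return np.array([[s,0,c],[-c,0,s],[0,-1,0]],float)
E
python3 - <<'E'
from h import *
p,T=campose("top")
c=lambda x,y:(255+x/4.4-.4,235+y/4.4-.4)
P={k:ray(p,T,c(*v[:2]),v[2]) for k,v in dict(pad=(397,424,.03),ridge=(375,371,.035),noseL=(262,258,.03),noseR=(368,212,.03),bridgeL=(220,238,.036),bridgeR=(375,172,.036),nearL=(335,525,.01),nearR=(507,450,.01)).items()}
for k in P: print(k,P[k])
n=(P["noseL"]+P["noseR"])/2; d=n-P["pad"]; 
b=(P["bridgeL"]+P["bridgeR"])/2; e=(P["nearL"]+P["nearR"])/2
print("len pad-nose",np.linalg.norm(d),np.degrees(np.arctan2(d[1],d[0])), "bridge",b,"near",e,np.linalg.norm((b-e)[:2]),np.degrees(np.arctan2(*(b-e)[[1,0]])))
yaw=np.arctan2(d[1],d[0])
ctrl.command_gripper(0.0)
tgt=P["pad"].copy(); tgt[2]=.15
ctrl.goto(tgt,R(yaw)); print(ctrl.current_tool_pos(),ctrl.current_q(),ctrl.current_t(),ctrl.current_contact_force())
np.savez("w2.npz",T=campose("wrist")[1])
cv2.imwrite("pics/w2.png",ctrl.read_camera("wrist"))
cv2.imwrite("pics/s2.png",ctrl.read_camera("side"))
E
```

```text
pad [0.4554 0.0179 0.03  ]
ridge [0.4802 0.0258 0.035 ]
noseL [0.5382 0.0732 0.03  ]
noseR [0.5553 0.0214 0.03  ]
bridgeL [0.5486 0.092  0.036 ]
bridgeR [0.5731 0.0165 0.036 ]
nearL [0.4127 0.0505 0.01  ]
nearR [ 0.4396 -0.0335  0.01  ]
len pad-nose 0.09604381479341893 17.85123214974018 bridge [0.5608 0.0542 0.036 ] near [0.4262 0.0085 0.01  ] 0.14222649254732958 18.74982019656697
[0.4557 0.0173 0.1501] [ -5.3337  19.8309 104.7558  -0.0067  55.3914  66.8603] 3.7167 [-0.015  -0.69   -0.2161]
```

View pics/w2.png

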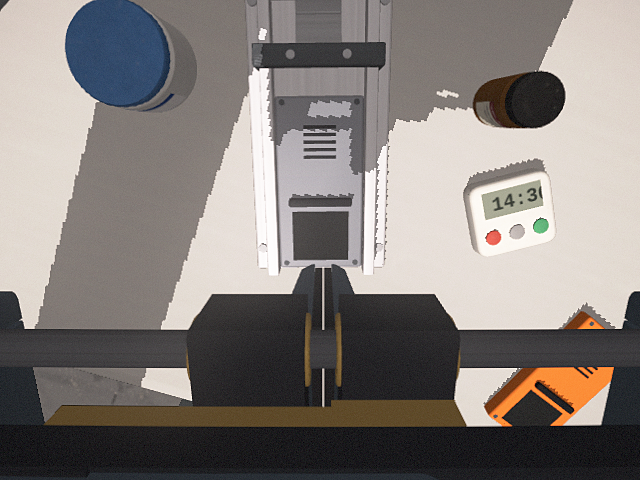

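The wrist view clearly shows the pad (320,236), ridge (320,202), near end (320,267), nose (318,97) and bridge near edge (318,68). I'll refine the pose from these.

```bash
python3 - <<'E'
from h import *
p=ctrl.camera_params("wrist");T=np.load("w2.npz")["T"]
P={k:ray(p,T,v[:2],v[2]) for k,v in dict(pad=(320.5,236,.03),ridge=(320.5,207,.03),noseL=(275,97,.03),noseR=(365,97,.03),tailL=(280,267,.03),tailR=(361,267,.03),railLn=(264,272,.027),railRn=(378,272,.027),brL=(252,66,.026),brR=(386,66,.026),railLf=(250,60,.027),railRf=(392,60,.027)).items()}
for k in P: print(k,P[k])
n=(P["noseL"]+P["noseR"])/2;t=(P["tailL"]+P["tailR"])/2;b=(P["brL"]+P["brR"])/2
a=lambda d:(np.linalg.norm(d[:2]),np.degrees(np.arctan2(d[1],d[0])))
print(a(n-t),a(n-P["pad"]),a(b-n),a(b-P["pad"]),a(P["railRn"]-P["railLn"]),a(P["brR"]-P["brL"]))
print(ctrl.current_tool_pos())
E
```

```text
pad [0.4543 0.0181 0.03  ]
ridge [0.4744 0.0246 0.03  ]
noseL [0.5355 0.0756 0.03  ]
noseR [0.5537 0.019  0.03  ]
tailL [0.4228 0.0393 0.03  ]
tailR [ 0.4409 -0.0173  0.03  ]
railLn [0.4143 0.0496 0.027 ]
railRn [ 0.4402 -0.0313  0.027 ]
brL [0.5498 0.096  0.026 ]
brR [0.5767 0.0119 0.026 ]
railLf [0.5528 0.098  0.027 ]
railRf [0.5812 0.0095 0.027 ]
(np.float64(0.11845629473461196), np.float64(17.854965158895833)) (np.float64(0.09493637207736307), np.float64(17.894258377689187)) (np.float64(0.019753124998193945), np.float64(19.655635769812328)) (np.float64(0.11468177107393127), np.float64(18.197596824914356)) (np.float64(0.08489284791081762), np.float64(-72.24027761462966)) (np.float64(0.08827583137947413), np.float64(-72.22764621944508))
[0.4556 0.0173 0.15  ]
```

```bash
python3 - <<'E'
from h import *
yaw=np.radians(18.0);f=np.array([np.cos(yaw),np.sin(yaw),0])
g=np.array([.4547,.0181,0])-.002*f
ctrl.move_l(g+[0,0,.04],ori=R(yaw),vel=.1); f0=ctrl.current_contact_force(); print("free",f0,ctrl.current_tool_pos())
print(ctrl.move_l(g+[0,0,.022],vel=.02,contact_N=3),ctrl.current_tool_pos(),ctrl.current_contact_force()-f0)
z=ctrl.current_tool_pos()[2]
for i in range(14):
    z-=.001; ctrl.move_l(g+[0,0,z],vel=.02)
    F=ctrl.current_contact_force()-f0; tp=ctrl.current_tool_pos(); print(round(z,4),tp,F)
    if F[2]>14: break
print(ctrl.current_t()); np.savez("st.npz",f0=f0,z=z,g=g)
cv2.imwrite("pics/w3.png",ctrl.read_camera("wrist"))
E
```

```text
free [ 0.4856  0.4393 -0.355 ] [0.4531 0.0174 0.0404]
True [0.4528 0.0175 0.0286] [-0.2909 -0.8468  5.2863]
0.0276 [0.4528 0.0175 0.0276] [-0.8898  0.0397  5.5279]
0.0266 [0.4528 0.0175 0.0267] [-1.965  -0.7244  6.0771]
0.0256 [0.4528 0.0175 0.0257] [-2.2031 -0.8756  6.985 ]
0.0246 [0.4528 0.0175 0.0247] [-1.3454 -0.8908  7.7744]
0.0236 [0.4528 0.0175 0.0242] [-3.8137 -0.4432 23.2513]
6.9167
```

View pics/w3.png

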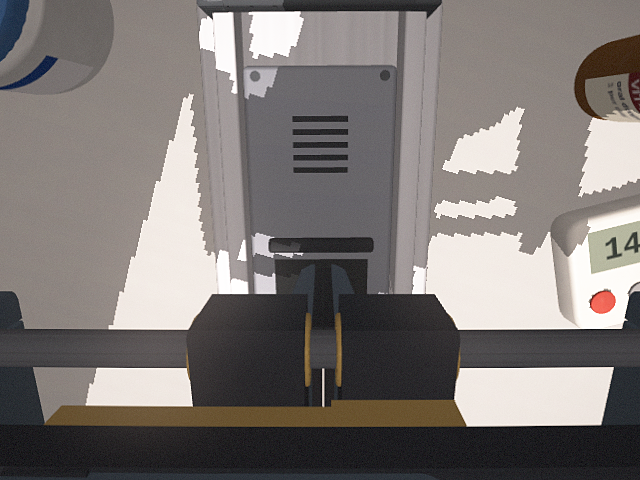

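Pressed flat (top at 24 mm, and the force jumped). Fingertips are on the pad behind the ridge at (320,245). Now I'll slide with the press force regulated.

```bash
python3 - <<'E'
from h import *
s=np.load("st.npz");f0,z,g=s["f0"],float(s["z"]),s["g"]
yaw=np.radians(18.0);f=np.array([np.cos(yaw),np.sin(yaw),0]);l=np.array([-f[1],f[0],0])
z+=.0002; d=0; prev=0
while d<.080:
    st=.004 if d<.052 else .0015
    d+=st; ctrl.move_l(g+d*f+[0,0,z],vel=.02)
    F=ctrl.current_contact_force()-f0; tp=ctrl.current_tool_pos()
    print(f"{d*1e3:.1f} act {1e3*(tp-g)@f:.1f} z {tp[2]*1e3:.2f} Fwd {-F@f:.1f} lat {F@l:.1f} down {F[2]:.1f}")
    if -F@f>(22 if d>.05 else 30): break
    z+=np.clip((F[2]-16)/40e3,-.0002,.0002)
print(ctrl.current_t()); np.savez("st2.npz",f0=f0,z=z,g=g,d=d)
cv2.imwrite("pics/w4.png",ctrl.read_camera("wrist"))
E
```

```text
4.0 act 4.0 z 24.25 Fwd 1.3 lat 1.3 down 16.6
8.0 act 8.0 z 24.24 Fwd 2.7 lat 1.0 down 16.5
12.0 act 12.0 z 24.26 Fwd 3.9 lat 1.0 down 16.1
16.0 act 16.0 z 24.24 Fwd 2.2 lat 0.7 down 15.3
20.0 act 20.0 z 24.25 Fwd 3.3 lat 1.4 down 15.9
24.0 act 24.0 z 24.23 Fwd 3.2 lat 0.7 down 16.2
28.0 act 28.1 z 24.25 Fwd 1.7 lat 0.6 down 15.2
32.0 act 32.1 z 24.24 Fwd 2.7 lat 0.3 down 15.3
36.0 act 36.0 z 24.25 Fwd 2.5 lat 0.3 down 15.6
40.0 act 40.1 z 24.26 Fwd 3.2 lat -0.2 down 16.0
44.0 act 43.4 z 24.24 Fwd 5.8 lat 0.4 down 19.3
48.0 act 47.4 z 24.24 Fwd 5.3 lat 1.2 down 17.2
52.0 act 51.5 z 24.23 Fwd 4.4 lat 1.6 down 14.7
53.5 act 52.8 z 24.24 Fwd 6.7 lat 1.5 down 17.7
55.0 act 54.4 z 24.24 Fwd 5.9 lat 1.4 down 15.6
56.5 act 55.9 z 24.22 Fwd 5.5 lat 0.6 down 16.3
58.0 act 57.4 z 24.26 Fwd 5.1 lat 1.4 down 15.8
59.5 act 58.9 z 24.25 Fwd 4.9 lat 0.4 down 15.5
61.0 act 60.4 z 24.24 Fwd 5.3 lat 0.2 down 15.8
62.5 act 61.9 z 24.23 Fwd 4.8 lat 0.1 down 15.5
64.0 act 63.2 z 24.25 Fwd 6.4 lat -0.1 down 17.9
65.5 act 64.6 z 24.27 Fwd 7.7 lat -0.6 down 17.3
67.0 act 66.1 z 24.26 Fwd 6.8 lat 0.6 down 16.6
68.5 act 67.6 z 24.25 Fwd 6.9 lat -0.3 down 16.0
70.0 act 69.0 z 24.23 Fwd 6.7 lat -0.3 down 16.4
71.5 act 69.2 z 24.23 Fwd 15.8 lat -2.4 down 22.9
73.0 act 69.4 z 24.25 Fwd 22.2 lat -5.0 down 27.7
15.0167
```

View pics/w4.png

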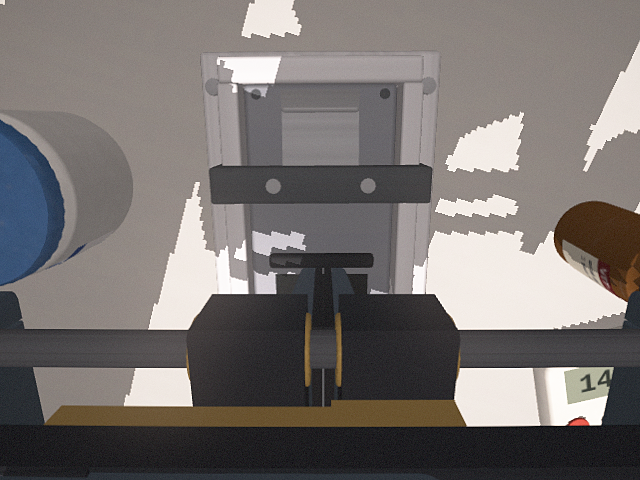

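The nose is hard against the stop: motion stalled at 69 mm, forward force is 22 N, and the nose line at (320,85) meets the stop. I'll ease the preload, lift off and check.

```bash
python3 - <<'E'
from h import *
s=np.load("st2.npz");f0,g=s["f0"],s["g"]
yaw=np.radians(18.0);f=np.array([np.cos(yaw),np.sin(yaw),0])
F=lambda:(ctrl.current_contact_force()-f0)
ctrl.move_l(g+.0708*f+[0,0,.0239],vel=.01); print(F()@-f,F()[2])
ctrl.move_l(g+.0704*f+[0,0,.034],vel=.03); print(F())
ctrl.move_l(g+.066*f+[0,0,.06],vel=.06)
ctrl.move_l(g+.03*f+[0,0,.16],vel=.15); print(F(),ctrl.current_t())
np.savez("w5.npz",T=campose("wrist")[1])
cv2.imwrite("pics/w5.png",ctrl.read_camera("wrist"))
cv2.imwrite("pics/s5.png",ctrl.read_camera("side"))
E
```

```text
9.64256846766227 20.396102156234345
[-0.4477 -0.149  -0.1574]
[-1.2159 -0.5087  0.7478] 17.375
```

View pics/w5.png

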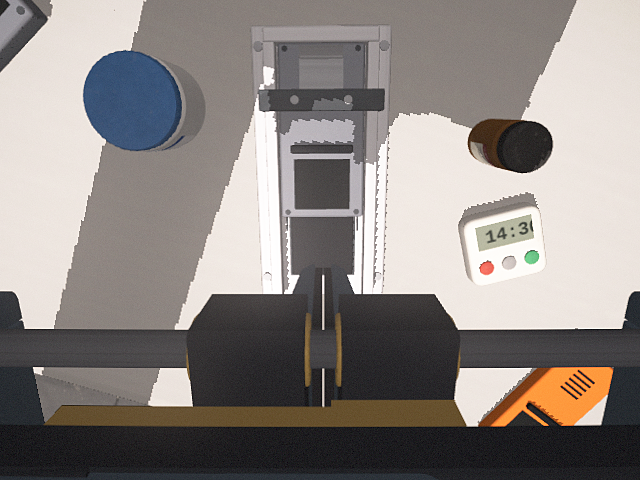

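The tail is at (322,215) and the nose at (320,43) by the stop; the bystanders are untouched. I'll enlarge the nose area to check for a gap.

```bash
python3 - <<'E'
import cv2,numpy as np
from h import *
im=cv2.imread("pics/w5.png")[15:125,240:400]
cv2.imwrite("pics/crop5.png",cv2.resize(im,None,fx=5,fy=5,interpolation=cv2.INTER_CUBIC))
p=ctrl.camera_params("wrist");T=np.load("w5.npz")["T"];f=np.array([np.cos(np.radians(18)),np.sin(np.radians(18)),0])
for k,v in dict(pad=(322,185,.026),nose=(321,43,.0245),stopface_top=(321,41,.025),bridgeTopNear=(321,109,.026),bedNear=(321,290,.010)).items(): print(k,ray(p,T,v[:2],v[2])@f)
E
```

```text
pad 0.49958633289747467
nose 0.5952209552603946
stopface_top 0.5963749213069109
bridgeTopNear 0.552523884081583
bedNear 0.4111892068349065
```

View pics/crop5.png

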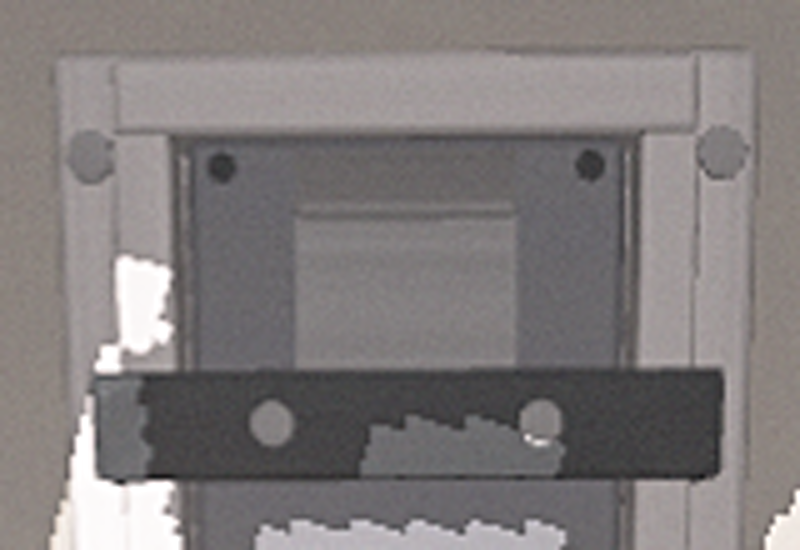

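The nose edge lies against the stop's face (crop row ~137) with no gap to speak of. I'm handing in.

```bash
python3 -c "
from bench import ctrl
ctrl.sign_off(); print(ctrl.current_t())"
```

```text
the job is handed in; nothing more can be done
the job is handed in; nothing more can be done
```

The logger is home in the cradle, and I handed the job in at about 17.5 s of the 38 s allowed.

- **Pressing and sliding:** I pressed it flat with the shut fingertips behind the ridge, with the top at 24 mm. The press briefly reached 23 N on first going flat. I kept it pressed at about 15–19 N while it slid under the bridge and leaf spring.
- **At the stop:** It met the end stop after about 69 mm of fingertip travel and stalled there at 22 N forward. The downward force rose to 28 N at that moment. Travel was a few mm more than the stated 52–64 mm because the fingertips first had to move up to the ridge.
- **Release:** I eased the forward load to about 10 N, lifted clear and backed away.

**Last checks:**
- The close-up shows the nose against the stop face, with at most a one-pixel dark line (under about 1 mm) between them.
- The tail sits slightly raised by the ejector, as expected.
- By eye, the jar, bottle and timer stand where they were.
- The force on the tool after moving clear was near zero.

I viewed 8 pictures. No check failed.

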